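Close and bolt the fence of a tacking jig

TASK

The pipe stub is loaded in the tacking jig and its yellow fence has been left swung open. Swing the fence back over the empty riser, push the red-headed clamping bolt from the rack gently through the fence and the riser until it sits fully home, then screw its red thumbscrew clockwise as far as it goes and let go. The riser was tacked on by eye, so feel for its hole with light pressure instead of forcing the bolt, and leave the other things on the bench where they are.

Things in the scene. Friction and masses are not known exactly. Their poses are not given: they have to be found in the camera images.
- jig: tacking jig fixed to the bench: steel base plate 200 x 400 x 10 mm with two blue risers and, in yellow V-rests on its +x side, a steel pipe stub 60 mm in diameter (top 86 mm above the bench). Origin under the middle of the plate, x along its short and y along its long edges, z up. The fence pivots on the stud at x -30, y +120 mm. Only the fence moves
- jig_hole (a point): where the drawing puts the hole in the top of the empty riser: jig x -30, y -120 mm, at the riser's top face, 70 mm above the bench. The riser was tacked on by eye: its real hole (22 mm across, through a wall 8 mm thick, hollow below) lies up to 4 mm away in jig x and up to 4 mm in jig y. The riser does not give
- fence (a joint): swing of the yellow fence about its pivot, rad: 0 = closed, its hole over the drawn hole of the riser; grows as its free end swings to the jig's -x side (clockwise from above); starts at 0.3 to 0.55, stays where left. The pivot sits in a slot: the fence also shifts up to 6 mm lengthwise. Its friction is about 2 N at the hole, either way
- fence_hole (a point): centre of the round hole (23 mm across, through the 10 mm thick bar) near the fence's free end, at the bar's top face, 80 mm above the bench, 240 mm from the pivot. Its frame turns with the fence: y along the bar to the pivot, x across it. The bar is 50 mm wide and ends 40 mm beyond the hole
- fence_grip (a point): good place to hold the fence: on its upright plate (10 mm thick, 115 mm long, top 125 mm above the bench, along the bar from 50 to 165 mm from the pivot), 145 mm from the pivot and 110 mm above the bench. Same frame as fence_hole: pinch across x
- bolt_head (a point): middle of the red eight-sided head (35 mm across flats, 26 mm high; the bolt's x axis is square to one of the flats) of the clamping bolt; z up along the bolt. The bolt (0.29 kg) stands in one of the rack's three holes, this point 65.5 mm above the bench. Fully home in the jig, its flange rests on the fence bar and this point is 100.5 mm above the bench
- thumbscrew (a joint): turn of the red head relative to the bolt's steel body, rad: 0 at the start, grows clockwise from above, stops hard at 2.4 = screwed in, with three locking balls spread from the shank below the riser's wall. Friction 0.04 N m: once the bolt is home, keep pressing down with 5 to 10 N while turning, so that friction under the flange holds the body still
- rack: grey steel rack block, 200 x 56 x 45 mm, fixed, three holes 65 mm apart in a row along its x. Origin under its middle. The bolt and the two plain pins stand in it in any order
- pin1: plain steel locating pin with a bare steel head (26 mm across, 20 mm high), standing in the rack; leave it. Origin at the rack's top face
- pin2: a second pin like pin1; leave it
- chipper: chipping hammer, wooden handle, 220 mm, lying on the bench; leave it. Origin on the bench under the handle
- square: steel try square, blade 170 mm, lying on the bench; leave it. Origin under the stock
- offcut: upright pipe offcut, 76 mm across, 60 mm high; leave it. Origin under its middle
- cupbox: small red open box of torch tips, 110 x 80 x 35 mm; leave it. Origin under its middle
- bolt_end (a point): lower end of the bolt's shank, on its axis, 60.5 mm below bolt_head. The shank is steel, 21 mm in diameter, 40 mm long, with a bevel of 1 mm at this end; above it a flange 34 mm across and 6 mm thick, its underside 20.5 mm and its top 14.5 mm below bolt_head

How it is judged:
By the outcome, as a careful person would: the job done as asked, in the order asked, and still so for the second after the job is handed in, with the robot touching nothing.
It also fails if it takes over 72 s, if anything falls off the work surface, if the arm or the gripper's body presses on something with over 40 N, if the wrist force passes 120 N, or if a joint passes its speed limit or range.

ROBOT

A 6-joint arm with a two-finger parallel gripper is mounted at the origin on the work surface. World frame = base frame: x ahead of the robot, y to its left, z up, the work surface at z = 0. Lengths are in m, angles in rad, forces in N, time in s.
With the tool pointing down it reaches from about 0.35 to 0.975 m from the base axis. Payload 4.9 kg.
Tool frame: the origin (TCP) lies on the mounting face of the last link; the fingertips stand 173 mm ahead of it and the grasp point (between the pads) lies 155 mm ahead of it; z points along the fingers, y is the direction in which the jaws open and shut (so a half turn about z gives the same grasp; the last joint's range is limited). The gripper opens to 85 mm and grips with 20 to 120 N. Pads are 22 mm wide; open, the fingers measure 114 mm over their backs; the gripper's body (76 mm by 85 mm) begins 54 mm behind the grasp point. The pads swing forward as they close: fully open they stand 13 mm farther back than shut.
Start: joints at [1.042, 0.053, 1.613, -0, 1.476, -0.119], TCP at [0.249, 0.573, 0.405] pointing down, gripper open.
Joint ranges: [-3.01, 3.01], [-1.01, 2.22], [0.06, 2.58], [-1.02, 4.17], [0.09, 2.62], [-3.14, 3.14]. Speed limits (rad/s): [2.57, 2.57, 3.14, 3.14, 3.14, 3.14].

INTERFACE

Orientations are given as a unit quaternion [w, x, y, z].
In Python, from plant import manip gives the robot as it stands.
- The arm moves only by the tool play_rows, never from a script. Its argument "increments" is a list of rows, each an object with "offset": the shift along the tool's x, y, z in mm, a list of three; "twist": the turn about the tool's z in rad; "grip": the opening, from 0 (shut) to 1 (fully open). In form: [{"offset": [dx, dy, dz], "twist": twist, "grip": grip}, ...]. A call has 1 to 5 rows; each row is the pose to reach, as a shift and turn from the pose commanded when the call began, along the tool's axes at that moment; what a row does not reach only later rows make up. A row lasts 1/12 s, in which the tool goes at most 41.7 mm and 7.16 degrees, less where a joint would pass 70% of its speed; a pose out of reach is approached as far as the arm can. A call with a gripper value outside its range is refused whole. The fingers move at their own pace and stop on an object; the grip force is fixed at half the most. Time passes only in rows, so rows that repeat a pose let the fingers close. It gives the time, the measured TCP pose, the force and the opening at its end, in the units of the state.
- manip.state(): the state, without advancing time (a new reading comes with each control period).
- manip.grab_frame(name): name is "side" or "top" or "wrist"; returns the picture (400x640x3 uint8, blue, green, red); there is no depth.
- manip.get_calibration(name): a dict with "fx", "fy", "cx", "cy" (pixels), "k1" (the pictures are not rectified: a ray, as slopes to the right and down, at radius r is drawn at 1 + k1 r^2 times it, then the intrinsics apply), "T" (4x4, takes a point from camera to world coordinates). Camera axes: x right, y down, z forward; pixel columns grow to the right and rows downward; lengths in m; the calibration is good to about 2 mm. A picture is of the moment at which its call begins: read the wrist's pose just before it. get_calibration takes no time and is no camera call; for the wrist camera it gives the pose at the moment of the call.
- manip.job_done(): hands the job in, once; it reports no verdict.
Trained networks look in the newest picture that a camera, given by its name, has taken for a name from the list of things; names that differ only in an ending like _2 or _b are one class to them, and where a whole thing is asked for, a point or a joint stands for the part that bears it (a point fixed in the world has none). Each returns a list of dicts, best first, with "p" (0 to 1); they miss things now and then, are a little off and sometimes report something else, mostly with a low value. They report only what shows in the picture. A call takes as long as a camera call.
- manip.boxes_of(query, camera): "xyz" ([x, y, z] in m, in the coordinates of the camera as it stood for that picture, good to about 4 mm: the middle of the surface that is visible of it).
- manip.tip_of(query, camera): "xyz" ([x, y, z] in m, in the coordinates of the camera as it stood for that picture, good to about 4 mm: a listed point, or the origin of a listed thing).
The state is a dict: "time": time; "joint_pos": joint angles; "joint_vel": joint speeds; "joint_efforts": joint torques, N m; "tool_pos": TCP position; "tool_rot": TCP orientation; "contact_force": force on the tool from outside, world axes, zero at the start; "ft_torque": the same for the moment, N m; "gripper_width": opening from 0.0 (shut) to 1.0 (fully open).
Only numpy, scipy, OpenCV 4.12 (cv2) and the standard library are available. Lean on these libraries where they do the work, as an engineer would, in place of code of your own. Each camera call takes 0.05 s, during which the arm holds its last target. There are 200 camera calls.

## Working session

There is one attempt and no reset: what is moved stays moved. The work goes in short steps, Python scripts to look and compute and a tool call to move; the robot and the scene stay as the last step left them, time stands still between calls to the robot, and variables do not carry over. Pictures are saved under pics/ and viewed, about 8 in all and at most 12, crops included, and the job is handed in when it is done.

Besides the shell and the picture viewer there is one more tool, called after "Request:" as a command line: name --argument value ..., lists and objects as JSON in quotes. play_rows: Moves the arm, as the interface text tells. Its arguments: {"type":"object","properties":{"increments":{"type":"array"}},"required":["increments"]}

```bash
ls; mkdir -p pics; cat > h.py <<'E'
import numpy as np, cv2
from plant import manip
from scipy.spatial.transform import Rotation as R
def world(cam,xyz,T=None):
    T=np.array(manip.get_calibration(cam)["T"]) if T is None else T
    return (T@np.r_[xyz,1])[:3]
def find(q,cam,f='tip_of',n=2):
    out=[]
    for d in getattr(manip,f)(q,cam)[:n]:
        out.append((round(d["p"],2),world(cam,d["xyz"]).round(4).tolist()))
    print(cam,q,f,out); return out
def pix(cam,P):
    c=manip.get_calibration(cam);p=np.linalg.inv(c["T"])@np.r_[P,1];x,y=p[:2]/p[2];s=1+c["k1"]*(x*x+y*y)
    return c["fx"]*x*s+c["cx"],c["fy"]*y*s+c["cy"]
def ray(cam,u,v,z):
    c=manip.get_calibration(cam);xd=(u-c["cx"])/c["fx"];yd=(v-c["cy"])/c["fy"];x,y=xd,yd
    for _ in range(20):
        s=1+c["k1"]*(x*x+y*y);x,y=xd/s,yd/s
    T=np.array(c["T"]);d=T[:3,:3]@[x,y,1];o=T[:3,3];return o+d*(z-o[2])/d[2]
def st():
    s=manip.state();r=R.from_quat(np.r_[s["tool_rot"][1:],s["tool_rot"][0]])
    return s,r
def rel(target):  # mm in tool frame from TCP to target world TCP
    s,r=st();return (r.inv().apply(np.array(target)-s["tool_pos"])*1000).round(1)
def show():
    s,r=st();print(s["time"],np.round(s["tool_pos"],4),"tool x",r.as_matrix()[:,0].round(3),"y",r.as_matrix()[:,1].round(3),"z",r.as_matrix()[:,2].round(3),"F",np.round(s["contact_force"],1),"M",np.round(s["ft_torque"],2),"g",s["gripper_width"],"j",np.round(s["joint_pos"],3))
E
python3 - <<'E'
from h import *
show()
for c in("top","side"):
    im=manip.grab_frame(c);cv2.imwrite(f"pics/{c}0.png",im)
    for q in("jig","jig_hole","fence_hole","fence_grip","bolt_head","rack","pin1"): find(q,c)
    print(manip.get_calibration(c)["T"])
E
```

```text
pics
0.0 [0.2489 0.573  0.4035] tool x [-0.917  0.398  0.   ] y [ 0.398  0.917 -0.002] z [-0.001 -0.002 -1.   ] F [ 0.3  0.1 -1.1] M [ 0.04  0.01 -0.04] g 1.0007796507586422 j [ 1.042  0.053  1.614  0.     1.476 -0.119]
top jig tip_of [(0.57, [0.5825, -0.0756, -0.0014]), (0.32, [0.5538, 0.3244, 0.0476])]
top jig_hole tip_of []
top fence_hole tip_of [(0.57, [0.4547, -0.1747, 0.0835]), (0.4, [0.6148, 0.3267, 0.0459])]
top fence_grip tip_of [(0.68, [0.4925, -0.0928, 0.1116])]
top bolt_head tip_of []
top rack tip_of [(0.74, [0.5536, 0.3186, 0.0015])]
top pin1 tip_of [(0.65, [0.612, 0.3241, 0.0438]), (0.61, [0.553, 0.3252, 0.0454])]
[[-0.00305919 -0.98973496  0.1428823   0.30125151]
 [-0.99992058  0.00477449  0.01166371 -0.00417525]
 [-0.01222617 -0.14283527 -0.98967096  1.11075661]
 [ 0.          0.          0.          1.        ]]
side jig tip_of [(0.79, [0.577, -0.077, -0.0024])]
side jig_hole tip_of [(0.76, [0.5534, -0.1945, 0.0687])]
side fence_hole tip_of [(0.78, [0.455, -0.1807, 0.0788])]
side fence_grip tip_of [(0.45, [0.342, -0.3139, -0.0015])]
side bolt_head tip_of [(0.57, [0.4806, 0.3176, 0.0661]), (0.36, [0.4856, 0.3183, 0.0025])]
side rack tip_of [(0.58, [0.5518, 0.3239, 0.0011])]
side pin1 tip_of [(0.67, [0.5519, 0.3184, 0.0449]), (0.55, [0.6163, 0.3223, 0.0421])]
[[-0.98875249 -0.07029762  0.13201046  0.30143453]
 [-0.14942219  0.50233822 -0.85166268  0.91013394]
 [-0.00644404 -0.86180889 -0.50719219  0.64136292]
 [ 0.          0.          0.          1.        ]]
```

```bash
python3 -c "
import cv2,numpy as np
a=cv2.imread('pics/top0.png');b=cv2.imread('pics/side0.png');cv2.imwrite('pics/both.png',cv2.resize(np.vstack([a,b]),(480,600)))"
```

```text
(no output)
```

View pics/top0.png

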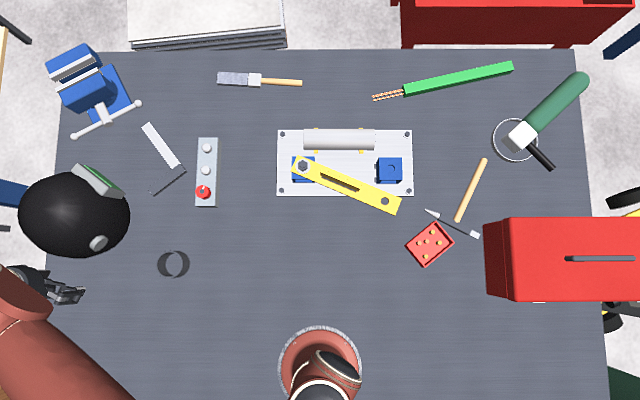

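The top picture shows the jig plate at about (344,162), with the pivot at (303,166), the fence hole at (385,201) and the exposed riser hole at about (386,170). The red bolt head is at (203,191), at the near end of the rack. The networks agree with this. I'll move over the jig for a close look.

```bash
cat >> h.py <<'E'
def plan(tgt,ang,step=200):
    """tgt: TCP world pos, ang: wanted angle of tool y in world (tool down). Prints calls (5 rows of the final pose)"""
    s,r=st();p=np.array(s["tool_pos"]);M=r.as_matrix();a=np.arctan2(M[1,1],M[0,1])
    d=np.array(tgt)-p;tw=(a-ang+np.pi)%(2*np.pi)-np.pi
    n=max(1,int(np.ceil(max(np.linalg.norm(d)*1000/step,abs(tw)/.61))))
    print("q6 end ~",round(np.arctan2(tgt[1],tgt[0])-(a-tw),2),"calls",n)
    for i in range(n):
        b=a-tw*i/n
        y=np.array([np.cos(b),np.sin(b),0]);x=np.array([np.sin(b)*-1,np.cos(b),0])*(1 if M[:,0]@[-np.sin(a),np.cos(a),0]>0 else -1)
        e=d/n*1000;print([round(float(e@x),1),round(float(e@y),1),round(float(-e[2]),1)],"twist",round(tw/n,3))
E
python3 - <<'E'
from h import *
plan([.46,-.12,.38],-.405)
for n,u,v in(("pl",278,130),("pr",412,131),("nl",278,195),("nr",412,195)): print(n,ray("top",u,v,.01))
print("piv",ray("top",303,166,.08),"fh",ray("top",385,201,.08),"rh",ray("top",386,170,.07),"bolt",ray("top",203,191,.078))
E
```

```text
q6 end ~ 0.15 calls 4
[-117.4, -137.9, 6.2] twist 0.391
[-161.2, -82.7, 6.2] twist 0.391
[-180.5, -14.9, 6.2] twist 0.391
[-172.6, 55.1, 6.2] twist 0.391
pl [0.68222192 0.1207398  0.01      ]
pr [ 0.67644214 -0.27900844  0.01      ]
nl [0.48512955 0.11849576 0.01      ]
nr [ 0.48316839 -0.27129512  0.01      ]
piv [0.55416212 0.04254166 0.08      ] fh [ 0.45544738 -0.18040814  0.08      ] rh [ 0.54390746 -0.18742911  0.07      ] bolt [0.48600868 0.31773905 0.078     ]
```

Request:
play_rows --increments '[{"offset": [-117, -138, 6], "twist": 0.39, "grip": 1}, {"offset": [-117, -138, 6], "twist": 0.39, "grip": 1}, {"offset": [-117, -138, 6], "twist": 0.39, "grip": 1}, {"offset": [-117, -138, 6], "twist": 0.39, "grip": 1}, {"offset": [-117, -138, 6], "twist": 0.39, "grip": 1}]'

```text
time: 1.22
tool_pos: [0.3019, 0.3967, 0.3982]
tool_rot: [0.001, 0.391, 0.92, -0.001]
contact_force: [0.3, -0.5, 0.6]
gripper_width: 1.001
```

Request:
play_rows --increments '[{"offset": [-161, -83, 6], "twist": 0.39, "grip": 1}, {"offset": [-161, -83, 6], "twist": 0.39, "grip": 1}, {"offset": [-161, -83, 6], "twist": 0.39, "grip": 1}, {"offset": [-161, -83, 6], "twist": 0.39, "grip": 1}, {"offset": [-161, -83, 6], "twist": 0.39, "grip": 1}]'

```text
time: 1.63
tool_pos: [0.3545, 0.2234, 0.3927]
tool_rot: [0.001, 0.562, 0.827, -0.0]
contact_force: [0.2, 1.1, -0.0]
gripper_width: 1.003
```

Request:
play_rows --increments '[{"offset": [-180, -15, 6], "twist": 0.39, "grip": 1}, {"offset": [-180, -15, 6], "twist": 0.39, "grip": 1}, {"offset": [-180, -15, 6], "twist": 0.39, "grip": 1}, {"offset": [-180, -15, 6], "twist": 0.39, "grip": 1}, {"offset": [-180, -15, 6], "twist": 0.39, "grip": 1}]'

```text
time: 2.05
tool_pos: [0.4075, 0.0503, 0.3869]
tool_rot: [0.001, 0.712, 0.702, -0.0]
contact_force: [0.1, 0.9, 0.0]
gripper_width: 0.998
```

Request:
play_rows --increments '[{"offset": [-172, 55, 6], "twist": 0.39, "grip": 1}, {"offset": [-172, 55, 6], "twist": 0.39, "grip": 1}, {"offset": [-172, 55, 6], "twist": 0.39, "grip": 1}, {"offset": [-172, 55, 6], "twist": 0.39, "grip": 1}, {"offset": [-172, 55, 6], "twist": 0.39, "grip": 1}, {"offset": [-172, 55, 6], "twist": 0.39, "grip": 1}]'

```text
schema error: expected 1 to 5 rows
```

Request:
play_rows --increments '[{"offset": [-172, 55, 6], "twist": 0.39, "grip": 1}, {"offset": [-172, 55, 6], "twist": 0.39, "grip": 1}, {"offset": [-172, 55, 6], "twist": 0.39, "grip": 1}, {"offset": [-172, 55, 6], "twist": 0.39, "grip": 1}, {"offset": [-172, 55, 6], "twist": 0.39, "grip": 1}]'

```text
time: 2.47
tool_pos: [0.461, -0.1225, 0.3808]
tool_rot: [0.001, 0.835, 0.551, -0.0]
contact_force: [-0.8, 0.3, 1.1]
gripper_width: 1.004
```

```bash
python3 - <<'E'
from h import *
show()
im=manip.grab_frame("wrist");cv2.imwrite("pics/w1.png",im)
for q in("jig","jig_hole","fence_hole","fence_grip"): find(q,"wrist")
c=manip.get_calibration("wrist");print(c)
E
```

```text
2.4667 [ 0.461  -0.1225  0.3808] tool x [ 0.393  0.92  -0.001] y [ 0.92  -0.393  0.001] z [ 0.    -0.002 -1.   ] F [-0.8  0.3  1.1] M [-0.01  0.06 -0.04] g 1.0039562203697912 j [-4.160e-01 -2.990e-01  1.974e+00 -1.000e-03  1.466e+00 -1.200e-02]
wrist jig tip_of [(0.69, [0.5782, -0.0747, -0.0008])]
wrist jig_hole tip_of [(0.78, [0.5529, -0.1937, 0.0692])]
wrist fence_hole tip_of [(0.8, [0.4564, -0.175, 0.0858])]
wrist fence_grip tip_of [(0.87, [0.4947, -0.0815, 0.1093]), (0.54, [0.5771, -0.0677, -0.0035])]
{'fx': 309.2532929406072, 'fy': 309.2532929406072, 'cx': 321.2027991102014, 'cy': 194.79390850232036, 'k1': -0.03645014037319876, 'T': array([[ 0.92201455, -0.36671975, -0.12412013,  0.49124234],
       [-0.38715166, -0.87471684, -0.29152023, -0.04173853],
       [-0.00166374,  0.31683921, -0.94847781,  0.35016809],
       [ 0.        ,  0.        ,  0.        ,  1.        ]])}
```

View pics/w1.png

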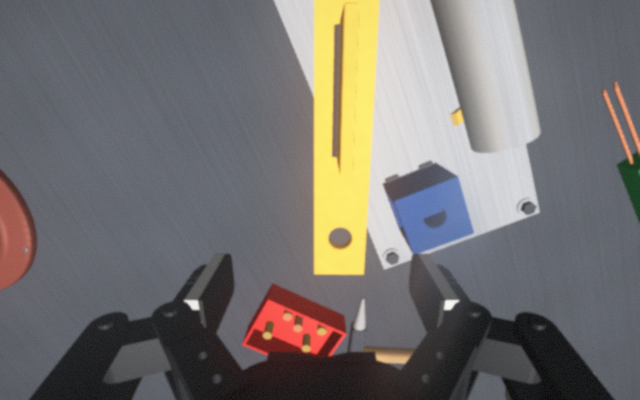

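The wrist picture shows the fence hole at (340,238), the riser top face with its hole at about (435,218), and two plate screws at (391,257) and (527,207).

```bash
python3 - <<'E'
from h import *
im=cv2.imread("pics/w1.png")
a=cv2.resize(im[150:265,310:480],None,fx=4.5,fy=4.5,interpolation=cv2.INTER_CUBIC);cv2.imwrite("pics/w1c.png",a)
for n,u,v,z in(("riser",435,218,.07),("fence",340,238,.08),("scr",391,257,.01),("scr2",527,207,.01)): print(n,ray("wrist",u,v,z).round(4))
E
```

```text
riser [ 0.5486 -0.1934  0.07  ]
fence [ 0.4556 -0.1724  0.08  ]
scr [ 0.4953 -0.2554  0.01  ]
scr2 [ 0.6674 -0.2555  0.01  ]
```

View pics/w1c.png

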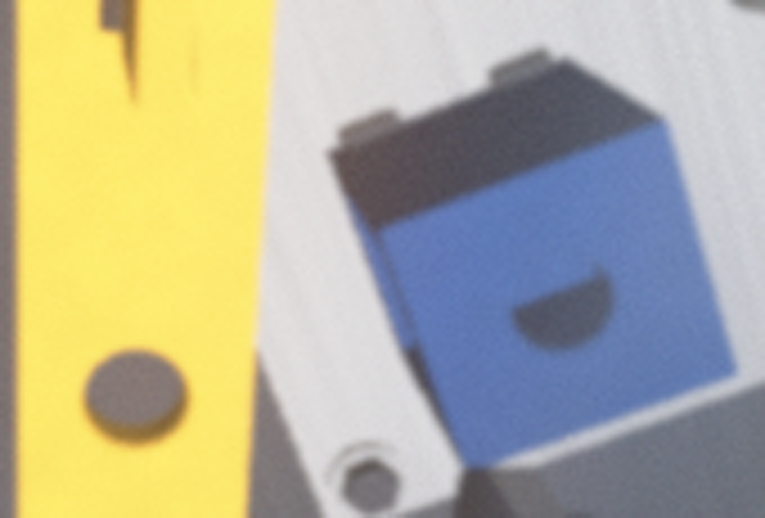

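```bash
python3 - <<'E'
from h import *
plan([.4927,-.0849,.268],-.402)
E
```

```text
q6 end ~ 0.23 calls 1
[42.6, 17.3, 112.6] twist 0.004
```

Request:
play_rows --increments '[{"offset": [38, 15, 10], "twist": 0, "grip": 1}, {"offset": [43, 17, 40], "twist": 0, "grip": 1}, {"offset": [43, 17, 75], "twist": 0, "grip": 1}, {"offset": [43, 17, 105], "twist": 0, "grip": 0.7}, {"offset": [43, 17, 113], "twist": 0, "grip": 0.4}]'

```text
time: 3.13
tool_pos: [0.4905, -0.0827, 0.2624]
tool_rot: [-0.004, 0.832, 0.554, -0.003]
contact_force: [-0.7, -0.2, -0.5]
gripper_width: 0.751
```

Request:
play_rows --increments '[{"offset": [0, 0, 0], "twist": 0, "grip": 0}, {"offset": [0, 0, 0], "twist": 0, "grip": 0}, {"offset": [0, 0, 0], "twist": 0, "grip": 0}, {"offset": [0, 0, 0], "twist": 0, "grip": 0}, {"offset": [0, 0, 0], "twist": 0, "grip": 0}]'

```text
time: 3.55
tool_pos: [0.4942, -0.0858, 0.2708]
tool_rot: [0.002, 0.834, 0.552, 0.002]
contact_force: [2.7, 0.6, 4.1]
gripper_width: 0.105
```

```bash
python3 - <<'E'
from h import *
show()
im=manip.grab_frame("wrist");cv2.imwrite("pics/w2.png",im)
E
```

```text
3.55 [ 0.4942 -0.0858  0.2708] tool x [0.39  0.921 0.001] y [ 0.921 -0.39   0.006] z [ 0.006 -0.001 -1.   ] F [2.7 0.6 4.1] M [ 0.01 -0.19 -0.64] g 0.10481259102839802 j [-3.210e-01 -1.240e-01  2.018e+00  1.000e-03  1.241e+00  8.000e-02]
```

View pics/w2.png

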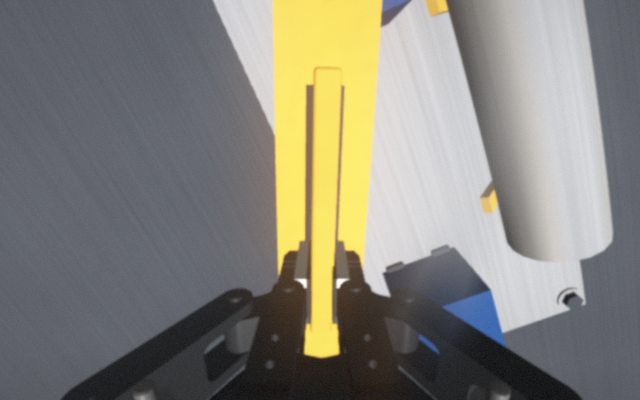

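The pads hold the upright plate (width reading 0.105, about 9 mm). Next I compute the arc that closes the fence.

```bash
python3 - <<'E'
from h import *
show()
s,r=st();p=np.array(s["tool_pos"][:2]);M=r.as_matrix();th=-np.arctan2(M[1,1],M[0,1])
H=np.array([.4556,-.1724]);G=np.array([.5486,-.1934]);P=H+.24*np.array([np.sin(th),np.cos(th)])
thf=np.arcsin((P[0]-G[0])/.24);s_=G-(P-.24*np.array([np.sin(thf),np.cos(thf)]))
print(P,th,thf,s_)
def at(f):
    a=(th-thf)*f;c,S=np.cos(a),np.sin(a);return P+np.array([[c,-S],[S,c]])@(p-P)+s_*f
for c0 in(0,.5):
    b=-th+(th-thf)*c0;y=np.array([np.cos(b),np.sin(b)]);x=np.array([-y[1],y[0]])
    for k in range(1,6):
        d=(at(c0+.1*k)-at(c0))*1000;print([round(d@x,1),round(d@y,1),0],round(-(th-thf)*.1*k,3))
print(at(1))
E
```

```text
3.6 [ 0.4942 -0.0859  0.2708] tool x [0.39  0.921 0.001] y [ 0.921 -0.39   0.006] z [ 0.006 -0.001 -1.   ] F [ 3.3 -0.2  5.1] M [ 0.08 -0.21 -0.58] g 0.10630399783722645 j [-3.210e-01 -1.240e-01  2.017e+00  1.000e-03  1.242e+00  8.000e-02]
[0.54927779 0.0485626 ] 0.40098361467434457 0.0028241266456052526 [ 0.         -0.00196356]
[np.float64(0.0), np.float64(5.9), 0] -0.04
[np.float64(0.2), np.float64(11.7), 0] -0.08
[np.float64(0.7), np.float64(17.5), 0] -0.119
[np.float64(1.4), np.float64(23.3), 0] -0.159
[np.float64(2.3), np.float64(29.1), 0] -0.199
[np.float64(-0.0), np.float64(5.8), 0] -0.04
[np.float64(0.2), np.float64(11.6), 0] -0.08
[np.float64(0.7), np.float64(17.4), 0] -0.119
[np.float64(1.3), np.float64(23.2), 0] -0.159
[np.float64(2.3), np.float64(28.9), 0] -0.199
[ 0.55060397 -0.09868619]
```

Request:
play_rows --increments '[{"offset": [0, 5.9, 0], "twist": -0.04, "grip": 0}, {"offset": [0.2, 11.7, 0], "twist": -0.08, "grip": 0}, {"offset": [0.7, 17.5, 0], "twist": -0.12, "grip": 0}, {"offset": [1.4, 23.3, 0], "twist": -0.16, "grip": 0}, {"offset": [2.3, 29, 0], "twist": -0.2, "grip": 0}]'

```text
time: 4.02
tool_pos: [0.5218, -0.0951, 0.2708]
tool_rot: [0.002, 0.774, 0.633, 0.002]
contact_force: [-0.1, 0.6, 7.4]
gripper_width: 0.104
```

Request:
play_rows --increments '[{"offset": [0, 5.8, 0], "twist": -0.04, "grip": 0}, {"offset": [0.2, 11.6, 0], "twist": -0.08, "grip": 0}, {"offset": [0.7, 17.4, 0], "twist": -0.12, "grip": 0}, {"offset": [1.3, 23.2, 0], "twist": -0.16, "grip": 0}, {"offset": [2.3, 29, 0], "twist": -0.2, "grip": 0}]'

```text
time: 4.43
tool_pos: [0.5507, -0.0986, 0.2708]
tool_rot: [0.002, 0.707, 0.708, 0.001]
contact_force: [-0.3, 1.1, 8.2]
gripper_width: 0.109
```

Request:
play_rows --increments '[{"offset": [0, 0, 0], "twist": 0, "grip": 0}, {"offset": [0, 0, 0], "twist": 0, "grip": 0}]'

```text
time: 4.6
tool_pos: [0.5511, -0.0985, 0.2708]
tool_rot: [0.003, 0.707, 0.707, 0.002]
contact_force: [6.2, 0.3, 4.5]
gripper_width: 0.105
```

```bash
python3 - <<'E'
from h import *
show()
plan([.5506,-.0987,.2708],-.003)
E
```

```text
4.6 [ 0.5511 -0.0985  0.2708] tool x [-0.     1.    -0.001] y [1.    0.    0.007] z [ 0.007 -0.001 -1.   ] F [6.2 0.3 4.5] M [ 0.09 -0.44 -0.31] g 0.10527875164829092 j [-3.100e-01  1.800e-02  1.881e+00  1.000e-03  1.235e+00 -3.110e-01]
q6 end ~ -0.17 calls 1
[-0.2, -0.5, 0.0] twist 0.003
```

Request:
play_rows --increments '[{"offset": [0, 0, 0], "twist": 0, "grip": 0.4}, {"offset": [0, 0, 0], "twist": 0, "grip": 0.6}, {"offset": [0, 0, 0], "twist": 0, "grip": 0.6}, {"offset": [0, 0, -30], "twist": 0, "grip": 0.6}, {"offset": [0, 0, -70], "twist": 0, "grip": 1}]'

```text
time: 5.02
tool_pos: [0.5473, -0.0975, 0.3329]
tool_rot: [-0.005, 0.707, 0.707, -0.003]
contact_force: [0.3, -0.4, -0.2]
gripper_width: 0.723
```

Request:
play_rows --increments '[{"offset": [-35, 0, -20], "twist": 0, "grip": 1}, {"offset": [-70, 0, -40], "twist": 0, "grip": 1}, {"offset": [-70, 0, -40], "twist": 0, "grip": 1}]'

```text
time: 5.27
tool_pos: [0.55, -0.1723, 0.3834]
tool_rot: [0.005, 0.708, 0.706, 0.0]
contact_force: [1.1, 0.3, 0.2]
gripper_width: 1.003
```

```bash
python3 - <<'E'
from h import *
show()
im=manip.grab_frame("wrist");cv2.imwrite("pics/w3.png",im)
u,v=pix("wrist",[.5486,-.1934,.08]);print(u,v)
np.save("c3.npy",[u,v])
find("fence_hole","wrist");find("jig_hole","wrist");find("jig","wrist")
u,v=int(u),int(v);a=cv2.resize(im[max(0,v-50):v+50,u-70:u+70],None,fx=5.5,fy=5.5,interpolation=cv2.INTER_CUBIC);cv2.imwrite("pics/w3c.png",a)
E
```

```text
5.2667 [ 0.55   -0.1723  0.3834] tool x [ 0.003  1.    -0.006] y [ 1.    -0.003  0.007] z [ 0.007 -0.006 -1.   ] F [1.1 0.3 0.2] M [ 0.02 -0.02 -0.03] g 1.0033808714508563 j [-0.432 -0.051  1.752 -0.003  1.431 -0.429]
319.73198238763433 208.96112641434198
wrist fence_hole tip_of [(0.76, [0.5459, -0.1957, 0.0807])]
wrist jig_hole tip_of [(0.82, [0.5467, -0.1889, 0.0599])]
wrist jig tip_of [(0.67, [0.5728, -0.0682, -0.0069])]
```

View pics/w3c.png

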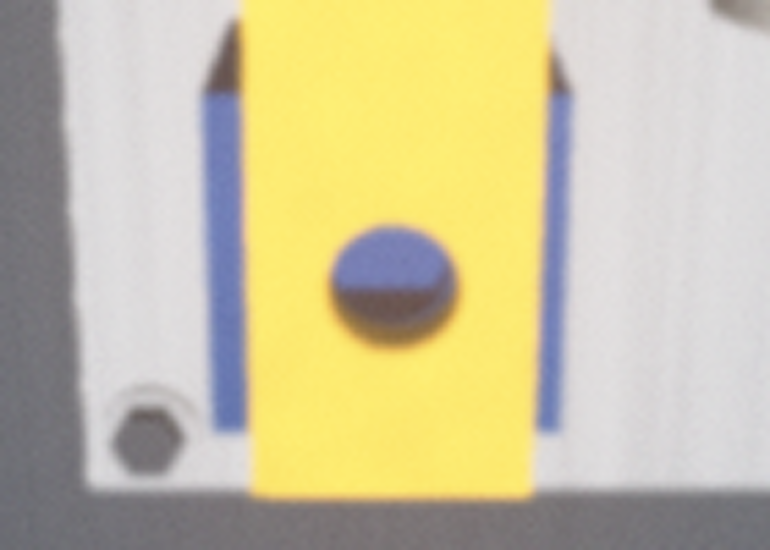

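```bash
python3 - <<'E'
from h import *
f=lambda x,y:(249+x/5.5,158+y/5.5)
print("fence",ray("wrist",*f(395,286),.08),"riser",ray("wrist",*f(386,270),.07))
F=ray("wrist",*f(395,286),.08)
for z in(.08,.07): print([ ( (a-249)*5.5,(b-158)*5.5) for a,b in [pix("wrist",[F[0],F[1],z])]])
print("riser side edges",ray("wrist",*f(208,260),.07),ray("wrist",*f(567,260),.07),"riser far",ray("wrist",*f(220,432),.07),ray("wrist",*f(220,95),.07))
plan([.483,.318,.36],1.571)
E
```

```text
fence [ 0.54692612 -0.18846152  0.08      ] riser [ 0.54531471 -0.18937708  0.07      ]
[(np.float64(394.99999999999966), np.float64(285.99999999999983))]
[(np.float64(395.31375235753046), np.float64(265.0698389450145))]
riser side edges [ 0.5145313  -0.18762941  0.07      ] [ 0.57658507 -0.1874414   0.07      ] riser far [ 0.5155572  -0.22046952  0.07      ] [ 0.51753172 -0.15816994  0.07      ]
q6 end ~ -0.99 calls 3
[161.9, -21.8, 5.4] twist -0.523
[151.1, 62.0, 5.4] twist -0.523
[99.9, 129.2, 5.4] twist -0.523
```

```bash
python3 - <<'E'
from h import *
show()
im=manip.grab_frame("wrist");show();cv2.imwrite("pics/w4.png",im)
find("fence_hole","wrist");find("jig","wrist")
hsv=cv2.cvtColor(im,cv2.COLOR_BGR2HSV)
y=cv2.inRange(hsv,(20,80,150),(35,255,255))
u,v=map(int,pix("wrist",[.5486,-.1934,.08]));
cs,h=cv2.findContours(y,cv2.RETR_CCOMP,cv2.CHAIN_APPROX_NONE)
for c,hh in zip(cs,h[0]):
    if hh[3]>=0 and cv2.contourArea(c)>100: e=cv2.fitEllipse(c);print(e,"world",ray("wrist",*e[0],.08),[ray("wrist",*p,.08).round(4) for p in ((e[0][0]-11,e[0][1]),(e[0][0]+11,e[0][1]),(e[0][0],e[0][1]-10.8),(e[0][0],e[0][1]+10.8))])
    b=e[0] if hh[3]>=0 and cv2.contourArea(c)>100 else None
    if b: u,v=map(int,b);a=cv2.resize(im[v-20:v+20,u-26:u+26],None,fx=15,fy=15,interpolation=cv2.INTER_CUBIC);cv2.imwrite("pics/w4c.png",a);print("crop origin",u-26,v-20)
E
```

```text
5.4667 [ 0.5489 -0.1675  0.3761] tool x [-0.001  1.     0.002] y [ 1.     0.001 -0.003] z [-0.003  0.002 -1.   ] F [ 0.5 -0.1 -0.7] M [0.   0.04 0.11] g 1.0006203343102122 j [-0.426 -0.048  1.762  0.     1.431 -0.427]
5.5167 [ 0.5489 -0.1672  0.3757] tool x [-0.002  1.     0.002] y [ 1.     0.002 -0.003] z [-0.003  0.002 -1.   ] F [ 0.7 -0.2 -0.6] M [ 0.   -0.03  0.02] g 1.0024944862703604 j [-0.425 -0.048  1.763  0.     1.431 -0.427]
wrist fence_hole tip_of [(0.61, [0.5497, -0.2011, 0.0819])]
wrist jig tip_of [(0.95, [0.5835, -0.0782, -0.0013])]
((324.5016784667969, 219.44436645507812), (23.411157608032227, 25.30217742919922), 92.3183822631836) world [ 0.55053594 -0.19733671  0.08      ] [array([ 0.5403, -0.1974,  0.08  ]), array([ 0.5608, -0.1973,  0.08  ]), array([ 0.5505, -0.1866,  0.08  ]), array([ 0.5506, -0.2083,  0.08  ])]
crop origin 298 199
```

View pics/w4c.png

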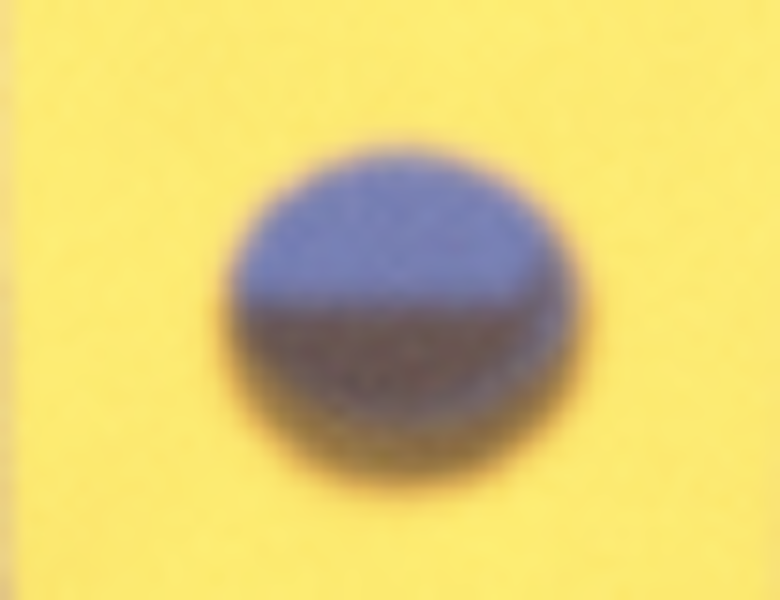

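```bash
python3 - <<'E'
from h import *
print("riser",ray("wrist",298+370/15,199+270/15,.07),"fence",ray("wrist",298+404/15,199+318/15,.08))
E
```

```text
riser [ 0.54883784 -0.19903151  0.07      ] fence [ 0.55094218 -0.19809647  0.08      ]
```

Request:
play_rows --increments '[{"offset": [162, -22, 5], "twist": -0.52, "grip": 1}, {"offset": [162, -22, 5], "twist": -0.52, "grip": 1}, {"offset": [162, -22, 5], "twist": -0.52, "grip": 1}, {"offset": [162, -22, 5], "twist": -0.52, "grip": 1}, {"offset": [162, -22, 5], "twist": -0.52, "grip": 1}]'

```text
time: 6.03
tool_pos: [0.5258, -0.0004, 0.3713]
tool_rot: [-0.002, 0.496, 0.868, 0.001]
contact_force: [0.1, -0.3, 0.3]
gripper_width: 1.005
```

Request:
play_rows --increments '[{"offset": [151, 62, 5], "twist": -0.52, "grip": 1}, {"offset": [151, 62, 5], "twist": -0.52, "grip": 1}, {"offset": [151, 62, 5], "twist": -0.52, "grip": 1}, {"offset": [151, 62, 5], "twist": -0.52, "grip": 1}, {"offset": [151, 62, 5], "twist": -0.52, "grip": 1}]'

```text
time: 6.45
tool_pos: [0.5041, 0.161, 0.3666]
tool_rot: [-0.001, 0.256, 0.967, 0.001]
contact_force: [-0.1, -0.6, -0.4]
gripper_width: 1.002
```

Request:
play_rows --increments '[{"offset": [60, 80, 5], "twist": -0.52, "grip": 1}, {"offset": [60, 80, 5], "twist": -0.52, "grip": 1}, {"offset": [60, 80, 5], "twist": -0.52, "grip": 1}, {"offset": [60, 80, 5], "twist": -0.52, "grip": 1}, {"offset": [60, 80, 5], "twist": -0.52, "grip": 1}]'

```text
time: 6.87
tool_pos: [0.4939, 0.2563, 0.3617]
tool_rot: [-0.001, 0.002, 1.0, -0.0]
contact_force: [0.1, -0.5, -0.4]
gripper_width: 0.997
```

Request:
play_rows --increments '[{"offset": [0, 0, 0], "twist": 0, "grip": 1}, {"offset": [0, 0, 0], "twist": 0, "grip": 1}]'

```text
time: 7.03
tool_pos: [0.4945, 0.2547, 0.3623]
tool_rot: [-0.0, 0.007, 1.0, -0.0]
contact_force: [0.0, 0.7, -0.7]
gripper_width: 1.004
```

```bash
python3 - <<'E'
from h import *
show()
im=manip.grab_frame("wrist");cv2.imwrite("pics/w5.png",im)
find("bolt_head","wrist");find("rack","wrist");find("pin1","wrist");print(pix("wrist",[.483,.318,.078]))
E
```

```text
7.0333 [0.4945 0.2547 0.3623] tool x [-1.     0.013  0.001] y [ 0.013  1.    -0.   ] z [-0.001 -0.    -1.   ] F [ 0.   0.7 -0.7] M [-0.03 -0.   -0.01] g 1.0035552584483893 j [ 0.342 -0.081  1.817 -0.     1.406 -1.216]
wrist bolt_head tip_of [(0.7, [0.4864, 0.3169, 0.0644])]
wrist rack tip_of [(0.79, [0.5514, 0.3227, 0.0009])]
wrist pin1 tip_of [(0.9, [0.5445, 0.3196, 0.0453]), (0.75, [0.6212, 0.3224, 0.0449])]
(np.float64(394.75875057408393), np.float64(178.1987113498552))
```

View pics/w5.png

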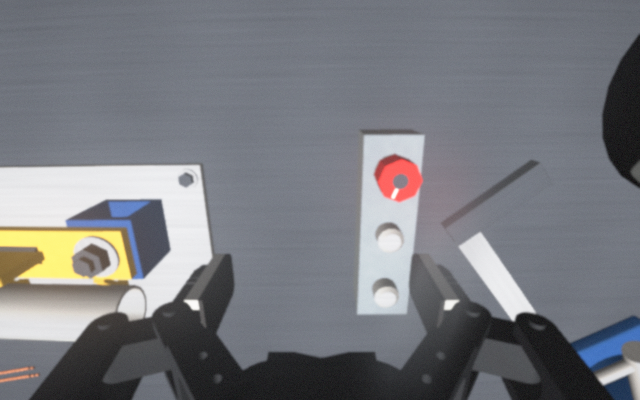

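```bash
python3 - <<'E'
from h import *
im=cv2.imread("pics/w5.png")
# orthorectify plane z=.0785 around bolt, 0.2 mm/px
C=np.array([.486,.318]);N=280;g=(np.arange(N)-N/2)*.0002
mx=np.zeros((N,N),np.float32);my=mx.copy()
for i in range(N):
    for j in range(N):
        mx[i,j],my[i,j]=0,0
c=manip.get_calibration("wrist");Ti=np.linalg.inv(c["T"])
Y,X=np.meshgrid(C[1]-g,C[0]-g) ; # rows: x decreasing down; cols: y decreasing right
p=np.stack([X,Y,np.full_like(X,.0785),np.ones_like(X)],-1)@Ti.T
x=p[...,0]/p[...,2];y=p[...,1]/p[...,2];s=1+c["k1"]*(x*x+y*y)
o=cv2.remap(im,(c["fx"]*x*s+c["cx"]).astype(np.float32),(c["fy"]*y*s+c["cy"]).astype(np.float32),cv2.INTER_CUBIC)
cv2.imwrite("pics/oct.png",cv2.resize(o,None,fx=2.1,fy=2.1))
find("bolt_head","wrist",'boxes_of')
E
```

```text
wrist bolt_head boxes_of [(0.62, [0.4826, 0.3181, 0.075]), (0.45, [0.5563, 0.4539, 0.014])]
```

View pics/oct.png

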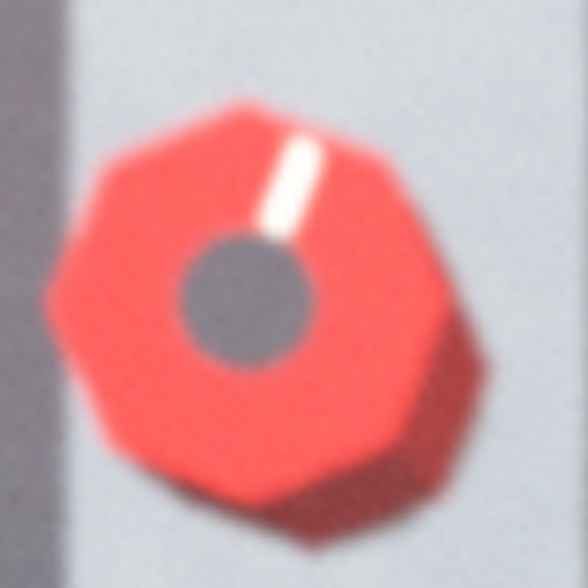

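```bash
python3 - <<'E'
from h import *
plan([.4855,.3225,.29],1.183)
E
```

```text
q6 end ~ -0.6 calls 1
[9.9, 67.8, 72.8] twist 0.376
```

Request:
play_rows --increments '[{"offset": [10, 35, 20], "twist": 0.12, "grip": 1}, {"offset": [10, 68, 40], "twist": 0.24, "grip": 1}, {"offset": [10, 68, 65], "twist": 0.37, "grip": 1}, {"offset": [10, 68, 73], "twist": 0.376, "grip": 1}, {"offset": [10, 68, 73], "twist": 0.376, "grip": 1}]'

```text
time: 7.7
tool_pos: [0.4841, 0.3226, 0.2864]
tool_rot: [-0.002, 0.191, 0.982, -0.002]
contact_force: [0.2, -0.5, -0.6]
gripper_width: 0.999
```

Request:
play_rows --increments '[{"offset": [0, 0, 0], "twist": 0, "grip": 1}, {"offset": [0, 0, 0], "twist": 0, "grip": 1}]'

```text
time: 7.87
tool_pos: [0.4859, 0.3227, 0.2914]
tool_rot: [0.001, 0.191, 0.981, 0.001]
contact_force: [0.3, 0.4, 0.5]
gripper_width: 1.003
```

```bash
python3 - <<'E'
from h import *
show()
im=manip.grab_frame("wrist")
plan([.4855,.3225,.2265],1.183)
find("bolt_head","wrist",n=1)
c=manip.get_calibration("wrist");Ti=np.linalg.inv(c["T"]);C=np.array([.4855,.3225]);g=(np.arange(280)-140)*.0002
Y,X=np.meshgrid(C[1]-g,C[0]-g);p=np.stack([X,Y,np.full_like(X,.0785),np.ones_like(X)],-1)@Ti.T
x=p[...,0]/p[...,2];y=p[...,1]/p[...,2];s=1+c["k1"]*(x*x+y*y)
o=cv2.remap(im,(c["fx"]*x*s+c["cx"]).astype(np.float32),(c["fy"]*y*s+c["cy"]).astype(np.float32),cv2.INTER_CUBIC)
cv2.imwrite("pics/oct2.png",o)
h=cv2.cvtColor(o,cv2.COLOR_BGR2HSV);m=cv2.inRange(h,(0,100,200),(10,255,255))|cv2.inRange(h,(170,100,200),(180,255,255))
cs=max(cv2.findContours(m,cv2.RETR_EXTERNAL,cv2.CHAIN_APPROX_NONE)[0],key=cv2.contourArea)
(u,v),r=cv2.minEnclosingCircle(cs);print("centre",C[0]-(v-140)*.0002,C[1]-(u-140)*.0002,"r",r*.2)
q=cs[:,0,:].astype(float);A=np.arange(0,45,1.);w=[np.ptp(q@[np.cos(np.radians(a)),np.sin(np.radians(a))]) for a in A];print("min width img deg",A[np.argmin(w)],min(w)*.2)
E
```

```text
7.8667 [0.4859 0.3227 0.2914] tool x [-0.927  0.376 -0.002] y [0.376 0.927 0.002] z [ 0.002  0.001 -1.   ] F [0.3 0.4 0.5] M [0.06 0.02 0.  ] g 1.0027131351474403 j [ 0.459  0.05   1.811 -0.     1.278 -0.727]
q6 end ~ -0.6 calls 1
[0.4, -0.5, 65.3] twist 0.002
wrist bolt_head tip_of [(0.89, [0.4868, 0.3192, 0.0643])]
centre 0.48488461303710934 0.32250489807128907 r 19.032023620605468
min width img deg 24.0 34.975534064754996
```

Request:
play_rows --increments '[{"offset": [0.5, -0.5, 20], "twist": 0, "grip": 1}, {"offset": [0.5, -0.5, 40], "twist": 0, "grip": 1}, {"offset": [0.5, -0.5, 55], "twist": 0, "grip": 1}, {"offset": [0.5, -0.5, 65], "twist": 0, "grip": 1}, {"offset": [0.5, -0.5, 65], "twist": 0, "grip": 0.8}]'

```text
time: 8.38
tool_pos: [0.484, 0.3223, 0.223]
tool_rot: [-0.001, 0.192, 0.981, -0.001]
contact_force: [0.2, -0.3, -0.1]
gripper_width: 0.885
```

Request:
play_rows --increments '[{"offset": [0, 0, 0], "twist": 0, "grip": 0.6}, {"offset": [0, 0, 0], "twist": 0, "grip": 0.2}, {"offset": [0, 0, 0], "twist": 0, "grip": 0.2}, {"offset": [0, 0, 0], "twist": 0, "grip": 0.2}, {"offset": [0, 0, 0], "twist": 0, "grip": 0.2}]'

```text
time: 8.8
tool_pos: [0.4852, 0.3232, 0.2266]
tool_rot: [0.001, 0.192, 0.981, 0.001]
contact_force: [-0.7, -2.1, 6.0]
gripper_width: 0.399
```

```bash
python3 - <<'E'
from h import *
show()
E
```

```text
8.8 [0.4852 0.3232 0.2266] tool x [-0.927  0.376 -0.002] y [0.376 0.927 0.002] z [ 0.003  0.001 -1.   ] F [-0.7 -2.1  6. ] M [-0.3   0.14 -0.01] g 0.3987038839918475 j [ 0.46   0.129  1.846 -0.     1.163 -0.725]
```

Request:
play_rows --increments '[{"offset": [0, 0, -12], "twist": 0, "grip": 0.2}, {"offset": [0, 0, -30], "twist": 0, "grip": 0.2}, {"offset": [0, 0, -50], "twist": 0, "grip": 0.2}, {"offset": [0, 0, -75], "twist": 0, "grip": 0.2}, {"offset": [0, 0, -100], "twist": 0, "grip": 0.2}]'

```text
time: 9.22
tool_pos: [0.4838, 0.3227, 0.3247]
tool_rot: [-0.001, 0.192, 0.981, -0.001]
contact_force: [0.8, 0.9, -3.6]
gripper_width: 0.395
```

Request:
play_rows --increments '[{"offset": [-12, -20, -20], "twist": 0, "grip": 0.2}, {"offset": [-28, -50, -37], "twist": 0, "grip": 0.2}, {"offset": [-46, -82, -40], "twist": 0, "grip": 0.2}, {"offset": [-64, -115, -40], "twist": 0, "grip": 0.2}, {"offset": [-82, -147, -40], "twist": 0, "grip": 0.2}]'

```text
time: 9.63
tool_pos: [0.5047, 0.1545, 0.3654]
tool_rot: [0.0, 0.191, 0.982, 0.0]
contact_force: [0.6, 0.0, -4.5]
gripper_width: 0.402
```

Request:
play_rows --increments '[{"offset": [-18, -32, 0], "twist": 0, "grip": 0.2}, {"offset": [-36, -65, 0], "twist": 0, "grip": 0.2}, {"offset": [-54, -97, 0], "twist": 0, "grip": 0.2}, {"offset": [-72, -130, 0], "twist": 0, "grip": 0.2}, {"offset": [-90, -162, 0], "twist": 0, "grip": 0.2}]'

```text
time: 10.05
tool_pos: [0.5269, -0.0297, 0.3645]
tool_rot: [-0.0, 0.192, 0.981, 0.0]
contact_force: [0.5, 0.6, -2.5]
gripper_width: 0.395
```

Request:
play_rows --increments '[{"offset": [-18, -32, 0], "twist": 0, "grip": 0.2}, {"offset": [-36, -65, 0], "twist": 0, "grip": 0.2}, {"offset": [-54, -97, 5], "twist": 0, "grip": 0.2}, {"offset": [-72, -130, 10], "twist": 0, "grip": 0.2}, {"offset": [-81, -146, 15], "twist": 0, "grip": 0.2}]'

```text
time: 10.47
tool_pos: [0.5473, -0.1973, 0.3495]
tool_rot: [0.0, 0.193, 0.981, -0.001]
contact_force: [-1.0, 0.5, -2.3]
gripper_width: 0.395
```

Request:
play_rows --increments '[{"offset": [0, 0, 0], "twist": 0, "grip": 0.2}, {"offset": [0, 0, 0], "twist": 0, "grip": 0.2}, {"offset": [0, 0, 0], "twist": 0, "grip": 0.2}]'

```text
time: 10.72
tool_pos: [0.5474, -0.1932, 0.3494]
tool_rot: [-0.001, 0.192, 0.981, 0.0]
contact_force: [-0.6, 0.6, -2.9]
gripper_width: 0.398
```

```bash
python3 - <<'E'
from h import *
show()
plan([.5500,-.198,.3215],1.183)
im=manip.grab_frame("wrist");cv2.imwrite("pics/w6.png",im)
find("bolt_end","wrist",n=1);find("bolt_head","wrist",n=1);find("fence_hole","wrist",n=1)
manip.grab_frame("side")
find("bolt_end","side",n=1);find("bolt_head","side",n=1);find("fence_hole","side",n=1)
E
```

```text
10.7167 [ 0.5474 -0.1932  0.3494] tool x [-0.927  0.376  0.001] y [0.376 0.927 0.001] z [-0.001  0.001 -1.   ] F [-0.6  0.6 -2.9] M [ 0.03  0.   -0.06] g 0.3976605338280432 j [-4.680e-01 -1.200e-02  1.772e+00  1.000e-03  1.383e+00 -1.653e+00]
q6 end ~ -1.53 calls 1
[-4.2, -3.4, 27.9] twist 0.002
wrist bolt_end tip_of [(0.81, [0.5492, -0.1916, 0.1234])]
wrist bolt_head tip_of [(0.9, [0.549, -0.1952, 0.186])]
wrist fence_hole tip_of [(0.57, [0.5484, -0.1994, 0.0817])]
side bolt_end tip_of [(0.55, [0.5472, -0.1966, 0.1265])]
side bolt_head tip_of [(0.46, [0.5445, -0.1954, 0.1893])]
side fence_hole tip_of [(0.72, [0.5515, -0.2002, 0.0803])]
```

View pics/w6.png

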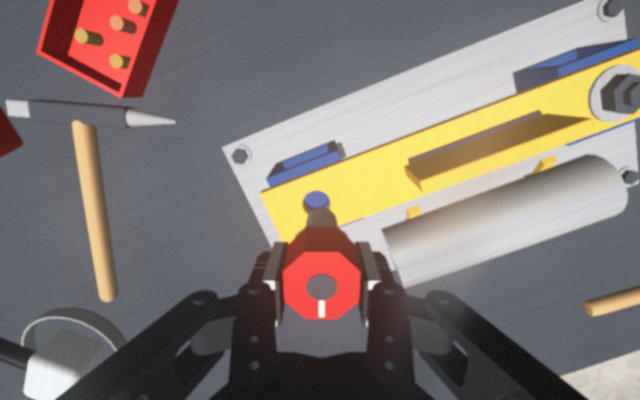

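Request:
play_rows --increments '[{"offset": [-4.2, -3.4, 15], "twist": 0, "grip": 0.2}, {"offset": [-4.2, -3.4, 30], "twist": 0, "grip": 0.2}, {"offset": [-4.2, -3.4, 41], "twist": 0, "grip": 0.2}, {"offset": [-4.2, -3.4, 41], "twist": 0, "grip": 0.2}, {"offset": [-4.2, -3.4, 41], "twist": 0, "grip": 0.2}]'

```text
time: 11.53
tool_pos: [0.55, -0.1983, 0.3077]
tool_rot: [-0.001, 0.192, 0.981, 0.0]
contact_force: [0.8, 0.3, -2.9]
gripper_width: 0.394
```

```bash
python3 - <<'E'
from h import *
show()
plan([.5500,-.1982,.3065],1.183)
im=manip.grab_frame("wrist");cv2.imwrite("pics/w7.png",im[140:320,220:420])
cv2.imwrite("pics/w7.png",cv2.resize(im[140:300,230:410],None,fx=4,fy=3.7))
E
```

```text
11.5333 [ 0.55   -0.1983  0.3077] tool x [-0.927  0.376  0.002] y [0.376 0.927 0.   ] z [-0.002  0.001 -1.   ] F [ 0.8  0.3 -2.9] M [-0.02  0.01  0.04] g 0.39402358650221814 j [-0.473  0.037  1.795  0.     1.311 -1.658]
q6 end ~ -1.53 calls 1
[0.1, 0.0, 1.2] twist 0.002
```

Request:
play_rows --increments '[{"offset": [0, 0, 2], "twist": 0, "grip": 0.2}, {"offset": [0, 0, 4], "twist": 0, "grip": 0.2}, {"offset": [0, 0, 6], "twist": 0, "grip": 0.2}, {"offset": [0, 0, 7], "twist": 0, "grip": 0.2}]'

```text
time: 11.92
tool_pos: [0.5503, -0.1985, 0.3018]
tool_rot: [0.0, 0.192, 0.981, -0.0]
contact_force: [-0.3, 0.9, -2.8]
gripper_width: 0.399
```

Request:
play_rows --increments '[{"offset": [0, 0, 1], "twist": 0, "grip": 0.2}, {"offset": [0, 0, 2], "twist": 0, "grip": 0.2}, {"offset": [0, 0, 2], "twist": 0, "grip": 0.2}]'

```text
time: 12.17
tool_pos: [0.5502, -0.1985, 0.2995]
tool_rot: [-0.0, 0.192, 0.981, 0.0]
contact_force: [-0.2, 0.1, -4.0]
gripper_width: 0.396
```

```bash
python3 -c "
from h import *
show()"
```

```text
12.1667 [ 0.5502 -0.1985  0.2995] tool x [-0.926  0.376  0.   ] y [0.376 0.926 0.   ] z [-0.  0. -1.] F [-0.2  0.1 -4. ] M [-0.05  0.02  0.  ] g 0.39585899781482947 j [-0.473  0.046  1.801 -0.     1.295 -1.658]
```

Request:
play_rows --increments '[{"offset": [0, 0, 1.5], "twist": 0, "grip": 0.2}, {"offset": [0, 0, 3], "twist": 0, "grip": 0.2}, {"offset": [0, 0, 4], "twist": 0, "grip": 0.2}, {"offset": [0, 0, 4], "twist": 0, "grip": 0.2}]'

```text
time: 12.5
tool_pos: [0.5502, -0.1985, 0.2953]
tool_rot: [-0.0, 0.192, 0.981, 0.0]
contact_force: [-0.6, -0.1, -3.9]
gripper_width: 0.395
```

Request:
play_rows --increments '[{"offset": [0, 0, 1], "twist": 0, "grip": 0.2}, {"offset": [0, 0, 2], "twist": 0, "grip": 0.2}, {"offset": [0, 0, 2], "twist": 0, "grip": 0.2}]'

```text
time: 12.75
tool_pos: [0.5502, -0.1985, 0.2935]
tool_rot: [-0.0, 0.192, 0.981, 0.0]
contact_force: [-1.3, 0.8, -3.5]
gripper_width: 0.4
```

Request:
play_rows --increments '[{"offset": [0.5, -0.5, 0], "twist": 0, "grip": 0.2}, {"offset": [1, -1, 0], "twist": 0, "grip": 0.2}, {"offset": [1, -1, 1], "twist": 0, "grip": 0.2}, {"offset": [1, -1, 2], "twist": 0, "grip": 0.2}, {"offset": [1, -1, 2], "twist": 0, "grip": 0.2}]'

```text
time: 13.17
tool_pos: [0.5491, -0.1992, 0.2917]
tool_rot: [0.0, 0.192, 0.981, -0.0]
contact_force: [1.5, -0.3, -3.2]
gripper_width: 0.395
```

Request:
play_rows --increments '[{"offset": [0, 0, 1], "twist": 0, "grip": 0.2}, {"offset": [0, 0, 1.5], "twist": 0, "grip": 0.2}, {"offset": [0, 0, 1.5], "twist": 0, "grip": 0.2}]'

```text
time: 13.42
tool_pos: [0.5491, -0.1991, 0.2903]
tool_rot: [0.0, 0.192, 0.981, -0.0]
contact_force: [1.6, -0.0, -2.6]
gripper_width: 0.395
```

Request:
play_rows --increments '[{"offset": [0, 0, 1], "twist": 0, "grip": 0.2}, {"offset": [0, 0, 1.5], "twist": 0, "grip": 0.2}, {"offset": [0, 0, 1.5], "twist": 0, "grip": 0.2}]'

```text
time: 13.67
tool_pos: [0.5491, -0.1991, 0.2887]
tool_rot: [0.0, 0.192, 0.981, -0.0]
contact_force: [1.5, -0.5, -3.0]
gripper_width: 0.393
```

Request:
play_rows --increments '[{"offset": [0, 0, 1], "twist": 0, "grip": 0.2}, {"offset": [0, 0, 1.5], "twist": 0, "grip": 0.2}, {"offset": [0, 0, 1.5], "twist": 0, "grip": 0.2}]'

```text
time: 13.92
tool_pos: [0.5491, -0.1991, 0.2872]
tool_rot: [0.0, 0.192, 0.981, 0.0]
contact_force: [2.8, -0.1, -2.1]
gripper_width: 0.396
```

Request:
play_rows --increments '[{"offset": [0, 0, 1], "twist": 0, "grip": 0.2}, {"offset": [0, 0, 2], "twist": 0, "grip": 0.2}, {"offset": [0, 0, 2], "twist": 0, "grip": 0.2}]'

```text
time: 14.17
tool_pos: [0.549, -0.1991, 0.285]
tool_rot: [0.0, 0.192, 0.981, -0.0]
contact_force: [1.2, -0.8, -1.1]
gripper_width: 0.395
```

Request:
play_rows --increments '[{"offset": [0, 0, 1], "twist": 0, "grip": 0.2}, {"offset": [0, 0, 2], "twist": 0, "grip": 0.2}, {"offset": [0, 0, 2], "twist": 0, "grip": 0.2}]'

```text
time: 14.42
tool_pos: [0.549, -0.1991, 0.2829]
tool_rot: [-0.0, 0.192, 0.981, 0.0]
contact_force: [2.1, -1.7, -1.7]
gripper_width: 0.399
```

```bash
python3 -c "
from h import *
show()"
```

```text
14.4167 [ 0.549  -0.1991  0.2829] tool x [-0.926  0.376  0.   ] y [ 0.376  0.926 -0.   ] z [-0.  0. -1.] F [ 2.1 -1.7 -1.7] M [-0.   -0.41  0.02] g 0.3987556152164386 j [-0.475  0.062  1.814 -0.     1.266 -1.66 ]
```

Request:
play_rows --increments '[{"offset": [0, 0, 2], "twist": 0, "grip": 0.2}, {"offset": [0, 0, 4], "twist": 0, "grip": 0.2}, {"offset": [0, 0, 6], "twist": 0, "grip": 0.2}, {"offset": [0, 0, 8], "twist": 0, "grip": 0.2}, {"offset": [0, 0, 8], "twist": 0, "grip": 0.2}]'

```text
time: 14.83
tool_pos: [0.5489, -0.1991, 0.2746]
tool_rot: [-0.0, 0.192, 0.981, 0.0]
contact_force: [2.0, 0.2, -3.2]
gripper_width: 0.401
```

Request:
play_rows --increments '[{"offset": [0, 0, 2], "twist": 0, "grip": 0.2}, {"offset": [0, 0, 4], "twist": 0, "grip": 0.2}, {"offset": [0, 0, 6], "twist": 0, "grip": 0.2}, {"offset": [0, 0, 8], "twist": 0, "grip": 0.2}, {"offset": [0, 0, 8], "twist": 0, "grip": 0.2}]'

```text
time: 15.25
tool_pos: [0.5489, -0.199, 0.2665]
tool_rot: [-0.0, 0.192, 0.981, 0.0]
contact_force: [1.0, 0.3, -3.6]
gripper_width: 0.395
```

```bash
python3 -c "
from h import *
show()"
```

```text
15.25 [ 0.5489 -0.199   0.2665] tool x [-0.927  0.376  0.001] y [0.376 0.927 0.   ] z [-0.001  0.    -1.   ] F [ 1.   0.3 -3.6] M [-0.02 -0.22  0.05] g 0.39467554821599876 j [-0.475  0.081  1.824 -0.     1.237 -1.66 ]
```

Sliding freely and about 5 mm from home. I'll go on gently until the force rises.

Request:
play_rows --increments '[{"offset": [0, 0, 1], "twist": 0, "grip": 0.2}, {"offset": [0, 0, 2], "twist": 0, "grip": 0.2}, {"offset": [0, 0, 3], "twist": 0, "grip": 0.2}, {"offset": [0, 0, 3], "twist": 0, "grip": 0.2}]'

```text
time: 15.58
tool_pos: [0.5489, -0.1991, 0.2639]
tool_rot: [-0.0, 0.192, 0.981, 0.0]
contact_force: [0.8, -0.4, -4.2]
gripper_width: 0.394
```

Request:
play_rows --increments '[{"offset": [0, 0, 0.7], "twist": 0, "grip": 0.2}, {"offset": [0, 0, 1.4], "twist": 0, "grip": 0.2}, {"offset": [0, 0, 1.4], "twist": 0, "grip": 0.2}]'

```text
time: 15.83
tool_pos: [0.5489, -0.1991, 0.2626]
tool_rot: [-0.0, 0.192, 0.981, 0.0]
contact_force: [1.8, 0.4, -4.0]
gripper_width: 0.398
```

Request:
play_rows --increments '[{"offset": [0, 0, 0.7], "twist": 0, "grip": 0.2}, {"offset": [0, 0, 1.2], "twist": 0, "grip": 0.2}, {"offset": [0, 0, 1.2], "twist": 0, "grip": 0.2}]'

```text
time: 16.08
tool_pos: [0.549, -0.1991, 0.262]
tool_rot: [-0.0, 0.192, 0.981, -0.0]
contact_force: [-1.0, 0.9, 0.5]
gripper_width: 0.392
```

Request:
play_rows --increments '[{"offset": [0, 0, 0.5], "twist": 0, "grip": 0.2}, {"offset": [0, 0, 0.8], "twist": 0, "grip": 0.2}, {"offset": [0, 0, 0.8], "twist": 0, "grip": 0.2}]'

```text
time: 16.33
tool_pos: [0.5494, -0.1991, 0.2619]
tool_rot: [0.001, 0.192, 0.981, 0.0]
contact_force: [-2.0, 2.2, 5.2]
gripper_width: 0.397
```

Request:
play_rows --increments '[{"offset": [0, 0, 0.5], "twist": 0, "grip": 0.2}, {"offset": [0, 0, 0.5], "twist": 0, "grip": 0.2}]'

```text
time: 16.5
tool_pos: [0.5495, -0.1992, 0.2618]
tool_rot: [0.001, 0.192, 0.981, -0.0]
contact_force: [-3.2, 2.3, 7.9]
gripper_width: 0.397
```

Home at TCP z 0.262 (0.2615 expected), pressing with about 8 N. Now I turn clockwise.

Request:
play_rows --increments '[{"offset": [0, 0, 0], "twist": 0.1, "grip": 0.2}, {"offset": [0, 0, 0], "twist": 0.2, "grip": 0.2}, {"offset": [0, 0, 0], "twist": 0.3, "grip": 0.2}, {"offset": [0, 0, 0], "twist": 0.4, "grip": 0.2}, {"offset": [0, 0, 0], "twist": 0.5, "grip": 0.2}]'

```text
time: 16.92
tool_pos: [0.5496, -0.199, 0.2618]
tool_rot: [0.001, 0.431, 0.902, 0.0]
contact_force: [-2.5, 3.8, 7.0]
gripper_width: 0.397
```

```bash
python3 -c "
from h import *
show()"
```

```text
16.9167 [ 0.5496 -0.199   0.2618] tool x [-0.629  0.778 -0.001] y [0.778 0.629 0.002] z [ 0.002  0.    -1.   ] F [-2.5  3.8  7. ] M [0.57 0.37 0.03] g 0.39660570802650175 j [-4.750e-01  8.700e-02  1.826e+00  1.000e-03  1.227e+00 -1.155e+00]
```

Request:
play_rows --increments '[{"offset": [0, 0, 0], "twist": 0.1, "grip": 0.2}, {"offset": [0, 0, 0], "twist": 0.2, "grip": 0.2}, {"offset": [0, 0, 0], "twist": 0.3, "grip": 0.2}, {"offset": [0, 0, 0], "twist": 0.4, "grip": 0.2}, {"offset": [0, 0, 0], "twist": 0.5, "grip": 0.2}]'

```text
time: 17.33
tool_pos: [0.5498, -0.1989, 0.2619]
tool_rot: [0.001, 0.641, 0.768, 0.001]
contact_force: [-0.9, 4.1, 6.6]
gripper_width: 0.399
```

Request:
play_rows --increments '[{"offset": [0, 0, 0], "twist": 0.1, "grip": 0.2}, {"offset": [0, 0, 0], "twist": 0.2, "grip": 0.2}, {"offset": [0, 0, 0], "twist": 0.3, "grip": 0.2}, {"offset": [0, 0, 0], "twist": 0.4, "grip": 0.2}, {"offset": [0, 0, 0], "twist": 0.5, "grip": 0.2}]'

```text
time: 17.75
tool_pos: [0.5499, -0.1989, 0.2619]
tool_rot: [0.001, 0.811, 0.586, 0.002]
contact_force: [0.8, 3.7, 4.6]
gripper_width: 0.396
```

```bash
python3 -c "
from h import *
show()"
```

```text
17.75 [ 0.5499 -0.1989  0.2619] tool x [0.314 0.949 0.001] y [ 0.949 -0.314  0.004] z [ 0.004  0.    -1.   ] F [0.8 3.7 4.6] M [0.53 0.   0.04] g 0.3959937368436601 j [-0.475  0.088  1.825  0.002  1.225 -0.155]
```

Request:
play_rows --increments '[{"offset": [0, 0, 0.4], "twist": 0, "grip": 0.2}, {"offset": [0, 0, 0.4], "twist": 0.1, "grip": 0.2}, {"offset": [0, 0, 0.4], "twist": 0.2, "grip": 0.2}, {"offset": [0, 0, 0.4], "twist": 0.3, "grip": 0.2}, {"offset": [0, 0, 0.4], "twist": 0.4, "grip": 0.2}]'

```text
time: 18.17
tool_pos: [0.5501, -0.199, 0.2619]
tool_rot: [0.001, 0.911, 0.413, 0.002]
contact_force: [1.0, 3.4, 6.3]
gripper_width: 0.399
```

Request:
play_rows --increments '[{"offset": [0, 0, 0.2], "twist": 0.1, "grip": 0.2}, {"offset": [0, 0, 0.2], "twist": 0.2, "grip": 0.2}, {"offset": [0, 0, 0.2], "twist": 0.3, "grip": 0.2}, {"offset": [0, 0, 0.2], "twist": 0.36, "grip": 0.2}]'

```text
time: 18.5
tool_pos: [0.5502, -0.1992, 0.2619]
tool_rot: [0.001, 0.97, 0.243, 0.002]
contact_force: [1.2, 2.9, 7.5]
gripper_width: 0.395
```

```bash
python3 -c "
from h import *
show()"
```

```text
18.5 [ 0.5502 -0.1992  0.2619] tool x [0.882 0.472 0.004] y [ 0.472 -0.882  0.003] z [ 0.005 -0.001 -1.   ] F [1.2 2.9 7.5] M [0.43 0.01 0.01] g 0.39544586747624555 j [-4.750e-01  8.800e-02  1.825e+00  1.000e-03  1.224e+00  6.040e-01]
```

Request:
play_rows --increments '[{"offset": [0, 0, 0], "twist": 0.06, "grip": 0.2}, {"offset": [0, 0, 0], "twist": 0.12, "grip": 0.2}, {"offset": [0, 0, 0], "twist": 0.18, "grip": 0.2}, {"offset": [0, 0, 0], "twist": 0.18, "grip": 0.2}]'

```text
time: 18.83
tool_pos: [0.5502, -0.1993, 0.2619]
tool_rot: [0.001, 0.988, 0.156, 0.002]
contact_force: [0.1, 2.5, 6.9]
gripper_width: 0.397
```

```bash
python3 -c "
from h import *
show()"
```

```text
18.8333 [ 0.5502 -0.1993  0.2619] tool x [0.951 0.309 0.004] y [ 0.309 -0.951  0.003] z [ 0.005 -0.001 -1.   ] F [0.1 2.5 6.9] M [ 0.35  0.01 -0.02] g 0.3969595045345244 j [-4.750e-01  8.800e-02  1.825e+00  1.000e-03  1.224e+00  7.820e-01]
```

Request:
play_rows --increments '[{"offset": [0, 0, 0], "twist": 0.05, "grip": 0.2}, {"offset": [0, 0, 0], "twist": 0.1, "grip": 0.2}, {"offset": [0, 0, 0], "twist": 0.1, "grip": 0.2}]'

```text
time: 19.08
tool_pos: [0.5502, -0.1994, 0.2619]
tool_rot: [0.001, 0.994, 0.107, 0.002]
contact_force: [-0.2, 1.3, 6.4]
gripper_width: 0.393
```

```bash
python3 -c "
from h import *
show()"
```

```text
19.0833 [ 0.5502 -0.1994  0.2619] tool x [0.977 0.213 0.004] y [ 0.212 -0.977  0.002] z [ 0.005 -0.002 -1.   ] F [-0.2  1.3  6.4] M [ 0.3   0.01 -0.06] g 0.39340157530466385 j [-4.750e-01  8.800e-02  1.825e+00  1.000e-03  1.224e+00  8.810e-01]
```

Request:
play_rows --increments '[{"offset": [0, 0, 0.4], "twist": 0, "grip": 0.2}, {"offset": [0, 0, 0.5], "twist": 0.1, "grip": 0.2}, {"offset": [0, 0, 0.5], "twist": 0.2, "grip": 0.2}]'

```text
time: 19.33
tool_pos: [0.5503, -0.1994, 0.2618]
tool_rot: [0.001, 1.0, 0.006, 0.002]
contact_force: [-0.1, 1.0, 7.2]
gripper_width: 0.396
```

```bash
python3 -c "
from h import *
show()"
```

```text
19.3333 [ 0.5503 -0.1994  0.2618] tool x [1.    0.011 0.005] y [ 0.011 -1.     0.002] z [ 0.005 -0.002 -1.   ] F [-0.1  1.   7.2] M [0.29 0.05 0.12] g 0.39552169976224555 j [-4.750e-01  8.800e-02  1.825e+00  1.000e-03  1.223e+00  1.084e+00]
```

Request:
play_rows --increments '[{"offset": [0, 0, 0], "twist": 0.1, "grip": 0.2}, {"offset": [0, 0, 0], "twist": 0.2, "grip": 0.2}, {"offset": [0, 0, 0], "twist": 0.3, "grip": 0.2}]'

```text
time: 19.58
tool_pos: [0.5502, -0.1996, 0.2619]
tool_rot: [0.001, 0.99, -0.144, 0.003]
contact_force: [-0.7, 0.0, 8.0]
gripper_width: 0.395
```

```bash
python3 -c "
from h import *
show()
im=manip.grab_frame('wrist');u,v=map(int,pix('wrist',[.55,-.199,.1135]));print(u,v)
cv2.imwrite('pics/w8.png',im)"
```

```text
19.5833 [ 0.5502 -0.1996  0.2619] tool x [ 0.959 -0.285  0.005] y [-0.285 -0.959  0.001] z [ 0.005 -0.002 -1.   ] F [-0.7  0.   8. ] M [0.21 0.22 0.05] g 0.39493249362661126 j [-0.475  0.088  1.825 -0.     1.223  1.384]
320 284
```

View pics/w8.png

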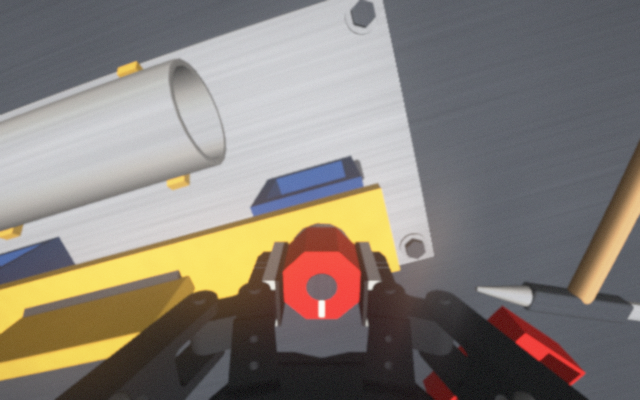

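The head hasn't slipped in the grip: the white mark is still in line with the jaws, at (321,309). The fence and bolt are in place. I'll turn 0.8 rad further at about 10 N to be sure the stop is reached.

Request:
play_rows --increments '[{"offset": [0, 0, 0.5], "twist": 0.1, "grip": 0.2}, {"offset": [0, 0, 0.5], "twist": 0.2, "grip": 0.2}, {"offset": [0, 0, 0.5], "twist": 0.3, "grip": 0.2}, {"offset": [0, 0, 0.5], "twist": 0.4, "grip": 0.2}]'

```text
time: 19.97
tool_pos: [0.5503, -0.1997, 0.2618]
tool_rot: [0.0, 0.941, -0.338, 0.003]
contact_force: [-1.7, 1.6, 10.1]
gripper_width: 0.398
```

```bash
python3 -c "
from h import *
show()"
```

```text
19.9667 [ 0.5503 -0.1997  0.2618] tool x [ 0.772 -0.636  0.005] y [-0.636 -0.772 -0.001] z [ 0.005 -0.003 -1.   ] F [-1.7  1.6 10.1] M [0.25 0.37 0.17] g 0.39756816649313687 j [-0.475  0.089  1.825 -0.     1.223  1.784]
```

Request:
play_rows --increments '[{"offset": [0, 0, 0], "twist": 0.1, "grip": 0.2}, {"offset": [0, 0, 0], "twist": 0.2, "grip": 0.2}, {"offset": [0, 0, 0], "twist": 0.3, "grip": 0.2}, {"offset": [0, 0, 0], "twist": 0.4, "grip": 0.2}]'

```text
time: 20.3
tool_pos: [0.5502, -0.1997, 0.2618]
tool_rot: [0.0, 0.855, -0.518, 0.002]
contact_force: [-1.8, 1.3, 10.3]
gripper_width: 0.393
```

```bash
python3 -c "
from h import *
show()"
```

```text
20.3 [ 0.5502 -0.1997  0.2618] tool x [ 0.464 -0.886  0.004] y [-0.886 -0.464 -0.002] z [ 0.004 -0.003 -1.   ] F [-1.8  1.3 10.3] M [0.29 0.61 0.15] g 0.39348210954319324 j [-0.475  0.088  1.825 -0.     1.224  2.184]
```

The moment has risen to 0.15–0.17 N m against the 0.04 N m screw friction, so the screw is at its stop and the body is slipping under the flange. Unload, release and rise.

Request:
play_rows --increments '[{"offset": [0, 0, -1], "twist": 0, "grip": 0.2}, {"offset": [0, 0, -1.5], "twist": 0, "grip": 0.2}, {"offset": [0, 0, -1.5], "twist": 0, "grip": 0.6}, {"offset": [0, 0, -1.5], "twist": 0, "grip": 0.7}, {"offset": [0, 0, -1.5], "twist": 0, "grip": 0.7}]'

```text
time: 20.72
tool_pos: [0.5486, -0.199, 0.2592]
tool_rot: [0.0, 0.857, -0.516, -0.001]
contact_force: [0.1, -0.4, 0.3]
gripper_width: 0.702
```

Request:
play_rows --increments '[{"offset": [0, 0, -5], "twist": 0, "grip": 0.7}, {"offset": [0, 0, -20], "twist": 0, "grip": 0.7}, {"offset": [0, 0, -45], "twist": 0, "grip": 0.7}, {"offset": [0, 0, -80], "twist": 0, "grip": 0.8}, {"offset": [0, 0, -110], "twist": 0, "grip": 1}]'

```text
time: 21.13
tool_pos: [0.5487, -0.1989, 0.3712]
tool_rot: [0.0, 0.857, -0.516, -0.001]
contact_force: [1.6, 0.7, 0.6]
gripper_width: 0.918
```

Request:
play_rows --increments '[{"offset": [0, 0, 0], "twist": 0, "grip": 1}, {"offset": [0, 0, 0], "twist": 0, "grip": 1}, {"offset": [0, 0, 0], "twist": 0, "grip": 1}]'

```text
time: 21.38
tool_pos: [0.5488, -0.199, 0.3697]
tool_rot: [0.0, 0.857, -0.516, -0.0]
contact_force: [0.2, -0.6, -0.8]
gripper_width: 1.004
```

```bash
python3 - <<'E'
from h import *
show()
im=manip.grab_frame("wrist");find("bolt_head","wrist");
im2=manip.grab_frame("side");find("bolt_head","side");find("jig_hole","side",n=1)
u,v=map(int,pix("side",[.55,-.199,.1]));c=im2[v-60:v+60,u-96:u+96]
cv2.imwrite("pics/end.png",np.hstack([cv2.resize(c,(400,250),interpolation=cv2.INTER_CUBIC),cv2.resize(im,(400,250))]))
E
```

```text
21.3833 [ 0.5488 -0.199   0.3697] tool x [ 0.468 -0.884 -0.001] y [-0.884 -0.468  0.   ] z [-0.001  0.    -1.   ] F [ 0.2 -0.6 -0.8] M [-0.03  0.06  0.05] g 1.0036786735577812 j [-0.475 -0.021  1.746 -0.     1.417  2.18 ]
wrist bolt_head tip_of [(0.61, [0.546, -0.2002, 0.0987])]
side bolt_head tip_of []
side jig_hole tip_of [(0.8, [0.5484, -0.1932, 0.0701])]
```

View pics/end.png

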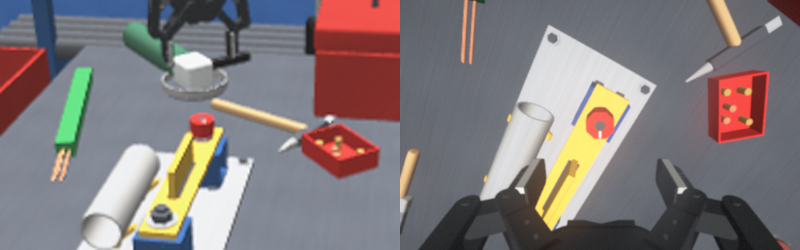

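The picture shows the bolt upright and seated on the closed fence: red head at (202,125) in the side view and (600,125) in the wrist view. The gripper is clear and nothing else has moved. Handing in.

```bash
python3 -c "
from plant import manip
print(manip.job_done())"
```

```text
the job is handed in; nothing more can be done
None
```

The job is done and handed in after about 21.5 s. I swung the fence closed, slid the bolt through the fence and riser with only a few newtons of force, and turned the thumbscrew clockwise. I then released it and backed the gripper off.

**Bolt home:** the downward travel stopped at TCP z 0.262 m, against 0.2615 m expected. At the end the wrist-camera network put the head's middle 98.7 mm above the bench, against 100.5 mm nominal.

**Thumbscrew at its stop:** I turned the head about 3.85 rad in all while pressing with 5 to 10 N, well past the 2.4 rad stop. Near 2.4 rad there was no clear torque jump. Only late in the turn did the moment rise to 0.15–0.17 N m, which I took as the stop with the bolt's body slipping under the flange. I had no direct reading of the screw angle and did not do a pull test.

**Last checks:** the final pictures show the bolt upright on the closed fence, the gripper clear and the other things in view where they were. The side-camera network did not report the bolt head in its last picture, although it is plainly visible there.

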